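Close and pin the tumbler barrel, speed back to zero

ROBOT

A 7-joint arm with a two-finger parallel gripper is mounted at the origin on the work surface. World frame = base frame: x ahead of the robot, y to its left, z up, the work surface at z = 0. Lengths are in m, angles in rad, forces in N, time in s.
With the tool pointing down it reaches from about 0.425 to 0.925 m from the base axis. Payload 6.8 kg.
Tool frame: the origin (TCP) lies between the finger pads; the fingertips stand 14 mm ahead of it and the grasp point (between the pads) lies 5 mm behind it; z points along the fingers, y is the line along which they close (so a half turn about z gives the same grasp; the last joint's range is limited). The gripper opens to 85 mm and grips with 20 to 120 N. Pads are 22 mm wide; open, the fingers measure 114 mm over their backs; the gripper's body (76 mm by 85 mm) begins 54 mm behind the grasp point. The pads swing forward as they close: fully open they stand 13 mm farther back than shut.
Start: joints at [-1.233, 0.477, 0.022, 1.555, -0.011, 1.109, -0.083], TCP at [0.291, 0.609, 0.245] pointing down, gripper open.
Joint ranges: [-2.96, 2.96], [-0.34, 2.1], [-1.41, 1.46], [0.24, 2.44], [-1.37, 4.51], [0.17, 1.92], [-2.96, 2.96]. Speed limits (rad/s): [2.39, 2.39, 3.14, 3.14, 3.14, 3.14, 3.14].

INTERFACE

Orientations are given as a rotation vector (axis times angle).
In Python, from bench import r, imaging gives the robot as it stands.
- The arm moves only by the tool apply_moves, never from a script. Its argument "moves" is a list of rows, each a list of 2 entries, a list of its own where there are three numbers: the shift along the tool's x, y, z in cm, then the turn about the tool's z in rad. In form: [[[tx, ty, tz], roll], ...]. A call has 1 to 10 rows; each row is the pose to reach, as a shift and turn from the pose commanded when the call began, along the tool's axes at that moment; what a row does not reach only later rows make up. A row lasts 1/12 s, in which the tool goes at most 41.7 mm and 7.16 degrees, less where a joint would pass 70% of its speed; a pose out of reach is approached as far as the arm can. A call with a gripper value outside its range is refused whole. "claw" is the opening, from 0 (shut) to 1 (fully open), set as the call begins (left out, the last holds). The fingers move at their own pace and stop on an object; "grip_force" is the grip in N (left out, the last holds). Time passes only in rows, so rows that repeat a pose let the fingers close. It gives the time, the measured TCP pose, the force and the opening at its end, in the units of the state.
- r.get_obs(): the state, without advancing time (a new reading comes with each control period).
- imaging.grab_frame(name): name is "scene" or "side" or "wrist"; returns a dict with "frame" (400x640x3 uint8, blue, green, red), "intrinsics" (3x3 intrinsics, pixels), "T" (4x4, takes a point from camera to world coordinates). Camera axes: x right, y up, looking along -z (the intrinsics and any distortion apply to the point x, -y, -z); pixel columns grow to the right and rows downward; lengths in m; the calibration is good to about 2 mm. A picture is of the moment at which its call begins. There is no depth.
- r.hand_in(): hands the job in, once; it reports no verdict.
The state is a dict: "clock": time; "joints": joint angles; "qvel": joint speeds; "tau": joint torques, N m; "tcp_pos": TCP position; "orientation": TCP orientation; "contact_force": force on the tool from outside, world axes, zero at the start; "moment": the same for the moment, N m; "grip_width": finger opening in m.
Only numpy, scipy, OpenCV 4.12 (cv2) and the standard library are available. Lean on these libraries where they do the work, as an engineer would, in place of code of your own. Each camera call takes 0.05 s, during which the arm holds its last target. There are 200 camera calls.

TASK

Get the polishing tumbler ready for its next run: swing the clamp bar across the lid until its eye is home between the two ears of the fork, and push the locking pin from the punch block through both ears and the eye until its collar rests on the upper ear. Turn the speed dial fully anticlockwise to its zero stop, so that the barrel starts slowly. Let go of everything and leave the other tools, the bottle and the pot where they are.

Things in the scene. Friction and masses are not known exactly. Their poses are not given: they have to be found in the camera images.
- tumbler: Tumbler: rubber barrel (130 mm diameter, 140 mm long) leaning 35 degrees from vertical on a grey 190 x 220 mm base, its lid up and leaning to the base's -y side. Origin: on the bench under the base. Fixed. Lid: disc of radius 60 mm whose centre is at fork x -86, y 0 mm, its top at fork z -28 mm. The clamp bar's pivot axis is parallel to fork z at fork x -172, y 0 mm.
- fork: Steel fork on the barrel's rim. Origin: centre of the upper ear's 17 mm hole, on its top face. z: axis of both ears' holes, outwards, 35 degrees from vertical; x: level, from bar pivot to fork; y: up the lid's slope. Ears 36 mm wide (x), y -18 to 28 mm; upper z -8 to 0, lower z -30 to -22 mm. A web at y 20 to 28 mm joins them: open to -y.
- bar (a joint): Steel clamp bar, 205 x 30 x 10 mm, swinging over the lid about its pivot. 0: closed at its stop, its eye (18 mm hole, fork z -20 to -10 mm) in line with the fork's holes; positive: open, swung down the slope (fork -y side), up to 1.1 rad. Stiff pivot (0.35 N m): stays where it is left; moving it by its knob takes about 6 N.
- bar_knob (a point): Centre of the round black knob standing on the bar, 86 mm from the pivot, half-way to the eye. Knob 30 mm in diameter, 32 mm tall (16 mm above and below this point); its underside is 8 mm above the bar's top face, on a 16 mm stem. Axes turn with the bar: x along the bar to the eye, z parallel to fork z.
- pin_center (a point): Locking pin, 96 mm long, 0.1 to 0.2 kg, upright in the punch block, head up. This point: middle of its length, on the underside of its collar. z: to its head. Below: steel shank 14 mm diameter, 48 mm long, its last 10 mm tapering to 7 mm. Above: collar 30 mm diameter, 6 mm thick, then a round grip 24 mm diameter, from 6 to 48 mm. In the block the collar rests on the block's top.
- dial_grip (a point): Grip point of the dial, on its axis. z: the axis, leaning 20 degrees from vertical to the low front of the box; x: along the grip bar (46 mm long, 14 mm thick, from 7 mm above to 25 mm below this point), turning with the dial. A 48 mm disc lies 23 mm below this point, the panel 37 mm below.
- stand: Wooden punch block, fixed, 60 (x) x 200 (y) x 60 (z) mm; origin: centre of its underside. Three upright 17 mm holes, 52 mm deep, at y -62, 0 and 62 mm; one holds the pin, each of the others a doming punch (14 mm rod with a ball on top, no collar, rising up to 57 mm above the block).
- dial (a joint): Speed dial on the sloping top of the grey control box; angle in rad from the zero stop. 0: fully anticlockwise, zero; turning clockwise seen from above the panel makes it grow, up to 4.7. Friction about 0.04 N m; stays where it is left.
- punch1: Doming punch with the smaller ball (20 mm), standing in the punch block; origin: foot of its rod.
- punch2: Doming punch with the larger ball (26 mm), standing in the punch block; origin: foot of its rod.
- mallet: Wooden mallet lying on the bench, 220 mm handle along x, head 85 x 48 mm at +x; origin on the bench under the handle.
- saw: Jeweller's saw frame lying flat on the bench, 260 x 95 mm, wooden handle to -x; origin on the bench at the handle's ferrule.
- soap: White bottle standing on the bench, 56 mm diameter, 130 mm tall; origin: centre of its underside.
- pot: Open teal pot standing on the bench, 72 mm diameter, 80 mm tall; origin: centre of its underside.
- tray: Grey sorting tray, 120 x 180 x 25 mm, on the bench; origin: centre of its underside.
- anvil: Steel bench block, 90 x 90 x 22 mm, on the bench; origin: centre of its underside.
Things that resemble listed ones, but are neither listed nor needed, are in the scene too. What is shaped like the part that bears dial_grip but blue is not meant. What is shaped like the part that bears pin_center but purple is not meant.

How it is judged:
At the end, for the whole second after the job is handed in: Bar closed (within 0.03 rad of its stop); the pin through both ears and the eye, its collar seated on the upper ear (within 5 mm, and within 7 degrees of the holes' axis) and at rest; the dial within 0.08 rad of its zero stop (value of joint bar below 0.03 rad and distance between pin_center and fork below 0.005 m and angle between the z axis of pin_center and the z axis of fork, either way round below 0.12 rad and value of joint dial below 0.08 rad and linear speed of pin below 0.02 m/s); the robot touches nothing.
It fails at once if A doming punch is pulled or pushed out of place (distance of any of punch1, punch2 from where it was at the start of the episode above 0.025 m).
It fails at once if The mallet, saw, bottle, pot, tray or bench block is pushed more than 30 mm (distance of any of mallet, saw, soap, pot, tray, anvil from where it was at the start of the episode above 0.03 m).
It also fails if it takes over 72 s, if anything falls off the work surface, if the arm or the gripper's body presses on something with over 40 N, if the wrist force passes 120 N, or if a joint passes its speed limit or range.

## Working session

There is one attempt and no reset: what is moved stays moved. The work goes in short steps, Python scripts to look and compute and a tool call to move; the robot and the scene stay as the last step left them, time stands still between calls to the robot, and variables do not carry over. Pictures are saved under pics/ and viewed, on a budget of 10 in all, crops included, one or two more only if the job needs it, and the job is handed in when it is done.

Besides the shell and the picture viewer there is one more tool, called after "Call:" by a JSON object that holds its "name" and its "arguments", one argument or row to a line. apply_moves: Moves the arm, as the interface text tells. Its arguments: {"type":"object","properties":{"moves":{"type":"array","items":{"type":"array"}},"claw":{"type":"number"},"grip_force":{"type":"number"}},"required":["moves"]}

```bash
mkdir -p pics; cat > h.py <<'E'
import numpy as np, cv2
from scipy.spatial.transform import Rotation as R
from bench import r, imaging
def grab(n):
    f=imaging.grab_frame(n); return f['frame'],np.array(f['intrinsics']),np.array(f['T']),f
def ray(K,T,px):
    d=np.array([(px[0]-K[0,2])/K[0,0],-(px[1]-K[1,2])/K[1,1],-1.]); d=T[:3,:3]@d
    return T[:3,3],d/np.linalg.norm(d)
def tri(*rays):
    A=np.zeros((3,3));b=np.zeros(3)
    for o,d in rays:
        P=np.eye(3)-np.outer(d,d);A+=P;b+=P@o
    p=np.linalg.solve(A,b); return p,[np.linalg.norm(np.cross(p-o,d)) for o,d in rays]
def onz(ry,z): o,d=ry; return o+d*(z-o[2])/d[2]
def proj(K,T,p):
    q=T[:3,:3].T@(np.asarray(p)-T[:3,3]); return np.array([K[0,2]+K[0,0]*q[0]/-q[2],K[1,2]+K[1,1]*-q[1]/-q[2]])
E
ls; python3 - <<'E'
from h import *
for n in ['scene','side','wrist']:
    im,K,T,f=grab(n); print(n,f.keys(),K.round(1).tolist(),T.round(3).tolist()); cv2.imwrite(f'pics/{n}0.png',im); np.savez(f'{n}0.npz',K=K,T=T)
print(r.get_obs())
E
```

```text
h.py
pics
scene dict_keys(['frame', 'intrinsics', 'T']) [[368.8, 0.0, 309.0], [0.0, 368.8, 206.0], [0.0, 0.0, 1.0]] [[0.699, -0.509, 0.502, 1.184], [0.715, 0.51, -0.478, -0.715], [-0.013, 0.693, 0.72, 1.082], [0.0, 0.0, 0.0, 1.0]]
side dict_keys(['frame', 'intrinsics', 'T']) [[449.1, 0.0, 322.8], [0.0, 449.1, 195.4], [0.0, 0.0, 1.0]] [[0.762, 0.322, -0.561, -0.184], [-0.647, 0.385, -0.658, -0.945], [0.005, 0.865, 0.502, 0.844], [0.0, 0.0, 0.0, 1.0]]
wrist dict_keys(['frame', 'intrinsics', 'T']) [[275.7, 0.0, 321.4], [0.0, 275.7, 199.1], [0.0, 0.0, 1.0]] [[0.431, -0.865, -0.258, 0.226], [0.902, 0.413, 0.125, 0.64], [-0.002, -0.287, 0.958, 0.373], [0.0, 0.0, 0.0, 1.0]]
{'clock': 0.15, 'joints': array([-1.23308298,  0.47763875,  0.02241011,  1.55619505, -0.01148302,
        1.10927697, -0.0831191 ]), 'qvel': array([-3.09276928e-04, -2.35301661e-03, -3.78925429e-05, -3.67450968e-03,
        7.84325111e-04,  9.66738038e-05, -1.06896853e-03]), 'tau': array([ 2.24266027e-03, -5.96926403e+01,  1.60979960e+00, -2.81490952e+01,
        1.26650636e-02,  6.63194820e-03, -2.17138393e-05]), 'tcp_pos': array([0.29091694, 0.60862907, 0.24454352]), 'orientation': array([-6.94536281e-01, -3.06368521e+00,  2.16639317e-03]), 'contact_force': array([0.40706067, 0.08207866, 0.44738127]), 'moment': array([ 0.00190642,  0.02105493, -0.0003555 ]), 'grip_width': 0.08507959920467856}
```

View pics/scene0.png

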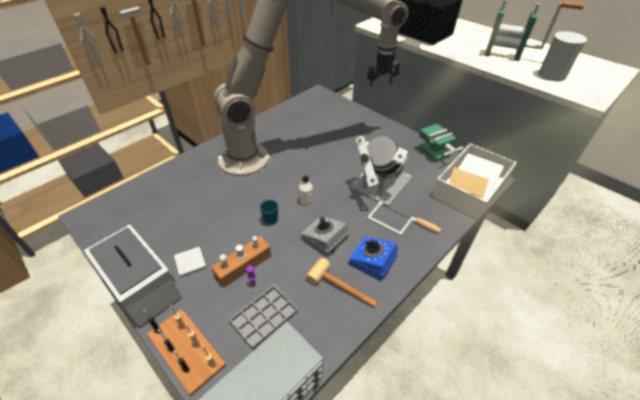

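View pics/side0.png

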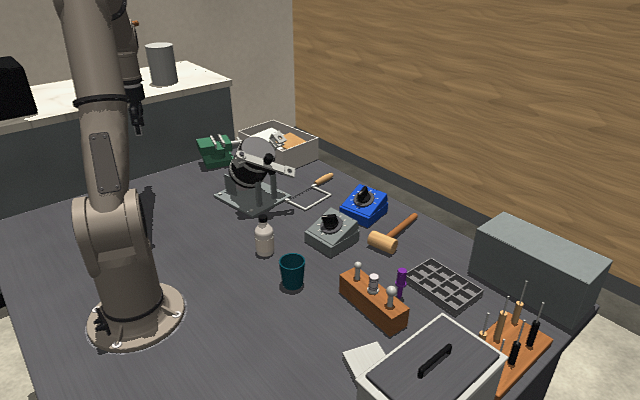

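Scene view: grey dial box at (325,230), blue lookalike at (373,255); punch block at (241,260) with three tops at (224,260), (239,251), (255,243), and a purple lookalike pin at (251,273); tumbler at (383,165). Side view: dial box (330,228), punch block tops at (358,266), (374,281), (392,291), purple at (402,280), tumbler at (258,165). The pin is probably the middle one. I'll check that and measure in enlarged crops.

```bash
python3 - <<'E'
from h import *
def tile(n,x,y,w,h,W=400,H=300):
    im=cv2.imread(f'pics/{n}0.png'); s=W/w
    c=cv2.resize(im[y:y+h,x:x+w],(W,H),interpolation=cv2.INTER_CUBIC)
    for gx in range((x+9)//10*10,x+w,10):
        X=int((gx-x)*s); cv2.line(c,(X,0),(X,5),(0,0,255),1); cv2.putText(c,str(gx),(X-8,14),0,.3,(0,0,255),1)
    for gy in range((y+9)//10*10,y+h,10):
        Y=int((gy-y)*s); cv2.line(c,(0,Y),(5,Y),(0,0,255),1); cv2.putText(c,str(gy),(6,Y+3),0,.3,(0,0,255),1)
    return c
a=np.vstack([np.hstack([tile('scene',340,125,80,60),tile('side',215,130,92,69)]),
 np.hstack([tile('scene',205,228,72,54),tile('side',335,250,80,60)])])
cv2.imwrite('pics/m1.png',a)
a=np.hstack([tile('scene',295,205,64,48),tile('side',295,200,72,54)])
cv2.imwrite('pics/m2.png',a)
E
```

```text
(no output)
```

View pics/m1.png

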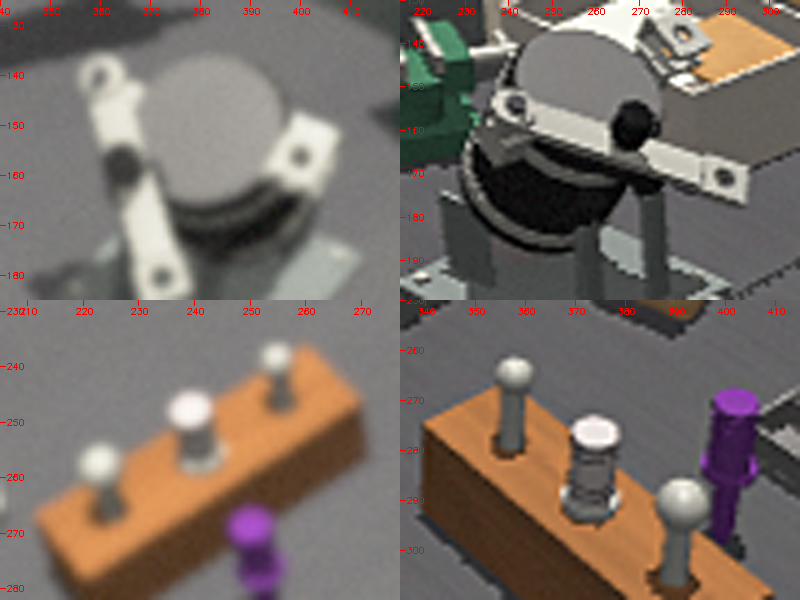

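View pics/m2.png

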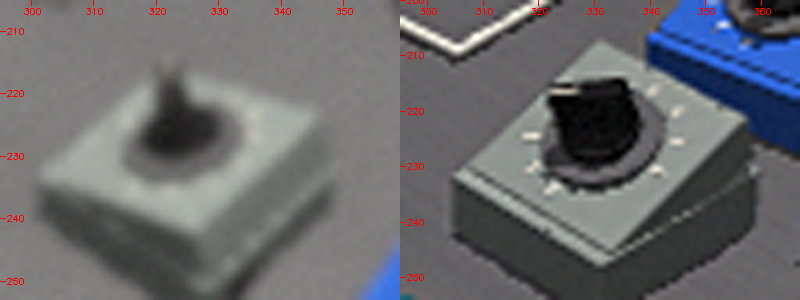

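The pin (middle of the block, light with a collar, between two ball-headed punches) is at scene (239,248) and side (374,277); the purple one at side (402,270) is the decoy. The grey box dial is at scene (324,228) and side (332,225); the blue one is the decoy. The bar is open, with its knob at scene (364,158) and side (269,158), and the fork hole is at scene (400,156) and side (279,138).

```bash
python3 - <<'E'
from h import *
C={n:np.load(n+'0.npz') for n in ('scene','side')}
P={'pivot':((359.8,140.2),(241.4,154.1)),'knob':((364.4,158.2),(268.8,158.1)),'eye':((372.2,180.4),(289.7,170.7)),'fork':((400.2,156),(279.4,137.6)),
'pintop':((239.2,247.8),(374.2,276.6)),'collar':((240.8,256.1),(373,290)),
'ballA(far/right)':((255,238.2),(358,264.6)),'ballB':((223,257.5),(391,290.5)),
'disc':((323.8,227.9),(331.9,225.2)),'boxL':((301.7,234.1),None),
'c_scL':((301.7,234.1),(331.9,245)),'c_scB':((327,243.4),(357.1,221.6)),'c_scR':((346.5,222.3),(331.9,207.6)),'c_scT':((325.4,217.5),(304.9,232.4)),
'dialtop_end':((322.6,216),(324.5,216.5))}
for k,(a,b) in P.items():
    if b is None: continue
    p,e=tri(ray(C['scene']['K'],C['scene']['T'],a),ray(C['side']['K'],C['side']['T'],b)); print(k,p.round(4),np.round(e,4))
o=r.get_obs(); Rt=R.from_rotvec(o['orientation']).as_matrix(); print(Rt.round(3))
W=np.load('wrist0.npz')['T']; print('cam in tool', (Rt.T@(W[:3,3]-o['tcp_pos'])).round(3)); print((Rt.T@W[:3,:3]).round(3))
E
```

```text
pivot [0.4761 0.2368 0.2278] [0.0009 0.0009]
knob [0.5461 0.1831 0.2108] [0.0002 0.0002]
eye [0.6101 0.159  0.1541] [0.0009 0.0009]
fork [0.6462 0.2631 0.2309] [0.0006 0.0006]
pintop [ 0.4785 -0.3671  0.1066] [0.0012 0.0012]
collar [ 0.4783 -0.3679  0.0623] [0.0003 0.0003]
ballA(far/right) [ 0.4826 -0.3043  0.1045] [0.0021 0.0021]
ballB [ 0.4729 -0.4283  0.1064] [0.0013 0.0013]
disc [ 0.5917 -0.0795  0.0638] [0.0012 0.0012]
c_scL [ 0.5413 -0.1409  0.0431] [0.0023 0.0023]
c_scB [ 0.654  -0.1278  0.0744] [0.0003 0.0003]
c_scR [ 0.6432 -0.0174  0.0812] [0.0045 0.0045]
c_scT [ 0.5369 -0.0129  0.0253] [0.0009 0.0009]
dialtop_end [ 0.5712 -0.0662  0.0992] [0.0028 0.0028]
[[-0.902  0.431 -0.   ]
 [ 0.431  0.902 -0.001]
 [-0.    -0.001 -1.   ]]
cam in tool [ 0.072  0.    -0.128]
[[-0.     0.958  0.287]
 [ 1.    -0.     0.001]
 [ 0.001  0.287 -0.958]]
```

```bash
cat >> h.py <<'E'
fork=np.array([.6462,.2631,.2309]); 
def axes(yaw):
    x=np.array([np.cos(yaw),np.sin(yaw),0]);h=np.array([-np.sin(yaw),np.cos(yaw),0]);t=np.radians(35)
    y=np.cos(t)*h+np.sin(t)*np.array([0,0,1]); return np.c_[x,y,np.cross(x,y)]
def plan(p,az=None):
    "shift (cm, tool axes) and roll to TCP p with tool y at azimuth az"
    o=r.get_obs();M=R.from_rotvec(o['orientation']).as_matrix();d=M.T@(np.array(p)-o['tcp_pos'])*100
    a=np.arctan2(M[1,1],M[0,1]); ro=0 if az is None else (a-az+np.pi)%(2*np.pi)-np.pi
    return d.round(2).tolist(),round(ro,3)
def st():
    o=r.get_obs();M=R.from_rotvec(o['orientation']).as_matrix()
    print('t',round(o['clock'],2),'tcp',o['tcp_pos'].round(4),'y_az',round(np.arctan2(M[1,1],M[0,1]),3),'F',np.round(o['contact_force'],1),'q',o['joints'].round(2),'w',round(o['grip_width'],4))
E
python3 - <<'E'
from h import *
for yaw in np.radians([4,6,8,8.8,10]):
    A=axes(yaw)
    print(np.degrees(yaw).round(1),[ (1000*A.T@(np.array(p)-fork)).round(1).tolist() for p in ([.4761,.2368,.2278],[.5461,.1831,.2108],[.6101,.159,.1541])])
A=axes(np.radians(8))
for ang in (.79,.0):
    k=fork+A@np.array([-.172+.086*np.cos(ang),-.086*np.sin(ang),.014]); print('knob',ang,k.round(4))
print(plan([.53,.10,.34],np.radians(8)))
E
```

```text
4.0 [[-171.5, -13.5, 5.7], [-105.4, -71.2, 25.3], [-43.3, -127.1, -4.8]]
6.0 [[-171.9, -8.6, 2.3], [-107.9, -68.1, 23.2], [-46.8, -125.8, -5.7]]
8.0 [[-172.1, -3.7, -1.2], [-110.3, -65.0, 21.0], [-50.2, -124.4, -6.7]]
8.8 [[-172.1, -1.8, -2.6], [-111.2, -63.7, 20.1], [-51.6, -123.8, -7.1]]
10.0 [[-172.1, 1.2, -4.6], [-112.5, -61.8, 18.8], [-53.6, -122.9, -7.7]]
knob 0.79 [0.5439 0.1901 0.2073]
knob 0.0 [0.5622 0.2432 0.2424]
([-43.51, -35.59, -9.49], np.float64(0.985))
```

```bash
python3 - <<'E'
from h import *
print(plan([.57,.13,.38],np.radians(9)))
E
```

```text
([-45.82, -31.17, -13.5], np.float64(0.968))
```

Call:
{"name": "apply_moves", "arguments": {
  "moves": [
    [[-10,-7,-13.5],0.1],
    [[-45.8,-31.2,-13.5],0.97],
    [[-45.8,-31.2,-13.5],0.97],
    [[-45.8,-31.2,-13.5],0.97],
    [[-45.8,-31.2,-13.5],0.97],
    [[-45.8,-31.2,-13.5],0.97],
    [[-45.8,-31.2,-13.5],0.97],
    [[-45.8,-31.2,-13.5],0.97],
    [[-45.8,-31.2,-13.5],0.97],
    [[-45.8,-31.2,-13.5],0.97]
  ],
  "claw": 0.25
}}

```text
clock: 0.98
tcp_pos: [0.4904, 0.2649, 0.3493]
orientation: [-2.043, -2.386, 0.0]
contact_force: [0.7, 1.2, 0.2]
grip_width: 0.0216
```

```bash
python3 - <<'E'
from h import *
st(); print(plan([.57,.13,.38],np.radians(9)))
E
```

```text
t 0.98 tcp [0.4904 0.2649 0.3493] y_az 0.155 F [0.7 1.2 0.2] q [-0.91  0.2   0.36  1.73 -0.07  1.23 -0.38] w 0.0216
([-14.56, 5.78, -3.07], np.float64(-0.002))
```

Call:
{"name": "apply_moves", "arguments": {
  "moves": [
    [[-14.6,5.8,-3],0],
    [[-14.6,5.8,-3],0],
    [[-14.6,5.8,-3],0],
    [[-14.6,5.8,-3],0],
    [[-14.6,5.8,-3],0],
    [[-14.6,5.8,-3],0],
    [[-14.6,5.8,-3],0]
  ]
}}

```text
clock: 1.57
tcp_pos: [0.5694, 0.1321, 0.3785]
orientation: [-2.042, -2.386, 0.001]
contact_force: [0.0, 0.7, 0.1]
grip_width: 0.0212
```

```bash
python3 - <<'E'
from h import *
st()
im,K,T,f=grab('wrist'); cv2.imwrite('pics/w1.png',im); np.savez('w1.npz',K=K,T=T)
A=axes(np.radians(9))
for n,q in dict(fork=[0,0,0],pivot=[-.172,0,-.01],knobtop=[-.172+.086*.704,-.086*.71,.03],eye=[-.172+.172*.704,-.172*.71,-.01]).items(): print(n,proj(K,T,fork+A@np.array(q)).round(0))
E
```

```text
t 1.57 tcp [0.5694 0.1321 0.3785] y_az 0.155 F [0.  0.7 0.1] q [-0.7   0.24  0.46  1.62 -0.11  1.3  -0.07] w 0.0212
fork [426.  65.]
pivot [240.  61.]
knobtop [306. 140.]
eye [356. 157.]
```

View pics/w1.png

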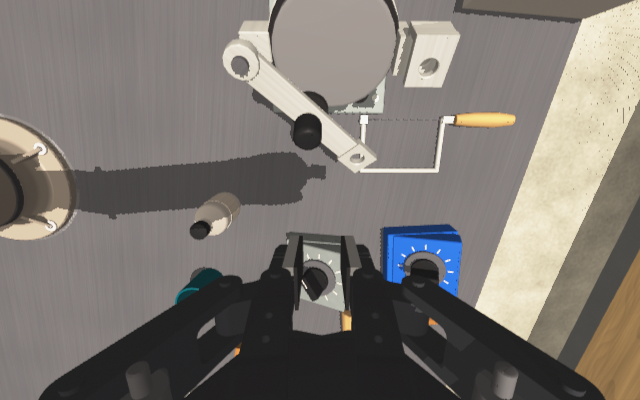

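The wrist view matches the predictions: fork hole at (429,66), pivot (239,63), knob (306,131), eye (356,157). Next I close the bar by pushing its knob up the slope with the fingers part open.

```bash
python3 - <<'E'
from h import *
C={n:np.load(n+'0.npz') for n in ('scene','side')}; C['w']=np.load('w1.npz')
g=lambda n,p: ray(C[n]['K'],C[n]['T'],p)
fk=tri(g('scene',(400.2,156)),g('side',(279.4,137.6)),g('w',(429,66.5))); print('fork',fk)
print('pivot',tri(g('scene',(359.8,140.2)),g('side',(241.4,154.1)),g('w',(239.5,63))))
print('eye',tri(g('scene',(372.2,180.4)),g('side',(289.7,170.7)),g('w',(356.5,157))))
kn=tri(g('scene',(364.4,158.2)),g('side',(268.8,158.1)),g('w',(307,131))); print('knob',kn)
print('soap?',onz(g('w',(201,230)),.13))
A=axes(np.radians(9)); h=np.array([-np.sin(.157),np.cos(.157),0])
k=fk[0]+A@np.array([-.172+.0605,-.061,.014]); print('k model',k)
print(plan(k-h*.052+[0,0,.003],np.radians(9)))
E
```

```text
fork (array([0.64719918, 0.26258368, 0.23151369]), [np.float64(0.0009229403142632446), np.float64(0.0013651666256970644), np.float64(0.0016504752947223804)])
pivot (array([0.47631466, 0.23836648, 0.2270919 ]), [np.float64(0.0013229394185152736), np.float64(0.0012733257159222439), np.float64(0.001048992786169282)])
eye (array([0.61046446, 0.16088082, 0.15302917]), [np.float64(0.0013971840542167887), np.float64(0.0014480966654188412), np.float64(0.0012252401885516125)])
knob (array([0.54610433, 0.18578841, 0.20938019]), [np.float64(0.001681418721367091), np.float64(0.0014192908673599854), np.float64(0.0017190276496094597)])
soap? [0.40761972 0.01804134 0.13      ]
k model [0.54614487 0.18785695 0.20799366]
([0.57, -1.39, 16.74], np.float64(-0.0))
```

Call:
{"name": "apply_moves", "arguments": {
  "moves": [
    [[0,-1.4,4],0],
    [[0,-1.4,8],0],
    [[0,-1.4,12],0],
    [[0,-1.4,15],0],
    [[0,-1.4,16.7],0],
    [[0,-1.4,16.7],0],
    [[0,-1.4,16.7],0]
  ],
  "claw": 0.28
}}

```text
clock: 2.2
tcp_pos: [0.5551, 0.1307, 0.2114]
orientation: [-2.039, -2.388, 0.003]
contact_force: [-1.2, -0.6, 0.2]
grip_width: 0.024
```

```bash
python3 - <<'E'
from h import *
st(); print(plan([.54614487-.0+.052*.1564, .18785695-.052*.9877, .211],np.radians(9)))
E
```

```text
t 2.2 tcp [0.5551 0.1307 0.2114] y_az 0.157 F [-1.2 -0.6  0.2] q [-0.67  0.36  0.42  1.87 -0.18  0.95 -0.02] w 0.024
([0.58, 0.01, 0.04], np.float64(0.0))
```

Call:
{"name": "apply_moves", "arguments": {
  "moves": [
    [[1.5,0,0],0],
    [[2.6,0,0],0],
    [[3.2,0.5,-0.3],0],
    [[3.7,1.0,-0.7],0],
    [[4.3,1.5,-1.1],0],
    [[4.9,1.9,-1.6],0],
    [[5.6,2.2,-2.0],0],
    [[6.3,2.4,-2.5],0],
    [[7.0,2.5,-3.0],0],
    [[7.0,2.5,-3.0],0]
  ]
}}

```text
clock: 3.03
tcp_pos: [0.5712, 0.2021, 0.2438]
orientation: [2.041, 2.385, 0.001]
contact_force: [-0.2, -4.4, 1.9]
grip_width: 0.0238
```

```bash
python3 - <<'E'
from h import *
st(); im,K,T,f=grab('wrist'); cv2.imwrite('pics/w2.png',cv2.resize(im[0:200,180:500],(640,400)))
E
```

```text
t 3.03 tcp [0.5712 0.2021 0.2438] y_az 0.155 F [-0.2 -4.4  1.9] q [-0.76  0.38  0.41  1.75 -0.17  1.04 -0.13] w 0.0238
```

View pics/w2.png

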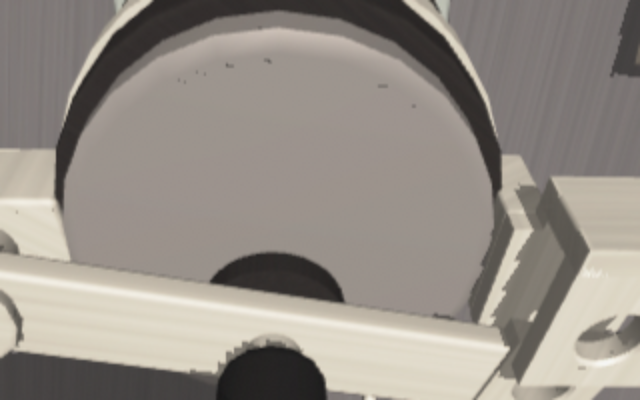

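The bar is following, its end now at the fork mouth (crop 505,350). I keep pushing to the stop and watch the force.

Call:
{"name": "apply_moves", "arguments": {
  "moves": [
    [[0.4,0,-0.3],0],
    [[0.8,0,-0.55],0],
    [[0.8,0,-0.55],0],
    [[0.8,0,-0.55],0]
  ]
}}

```text
clock: 3.42
tcp_pos: [0.5681, 0.2096, 0.2478]
orientation: [-2.043, -2.386, 0.003]
contact_force: [-3.0, -4.0, 1.9]
grip_width: 0.0237
```

Call:
{"name": "apply_moves", "arguments": {
  "moves": [
    [[0.2,0,-0.15],0],
    [[0.4,0,-0.3],0],
    [[0.4,0,-0.3],0],
    [[0.4,0,-0.3],0]
  ]
}}

```text
clock: 3.75
tcp_pos: [0.568, 0.213, 0.2505]
orientation: [2.043, 2.386, -0.003]
contact_force: [-1.6, -4.8, -1.3]
grip_width: 0.0241
```

Call:
{"name": "apply_moves", "arguments": {
  "moves": [
    [[0.2,0,-0.1],0],
    [[0.4,0,-0.2],0],
    [[0.4,0,-0.2],0],
    [[0.4,0,-0.2],0]
  ]
}}

```text
clock: 4.08
tcp_pos: [0.5677, 0.2164, 0.2527]
orientation: [2.044, 2.385, -0.003]
contact_force: [-0.7, -6.6, -0.0]
grip_width: 0.0239
```

Call:
{"name": "apply_moves", "arguments": {
  "moves": [
    [[0.2,0,-0.1],0],
    [[0.4,0,-0.2],0],
    [[0.4,0,-0.2],0],
    [[0.4,0,-0.2],0]
  ]
}}

```text
clock: 4.42
tcp_pos: [0.5671, 0.2182, 0.254]
orientation: [2.045, 2.382, -0.007]
contact_force: [1.1, -10.0, -2.7]
grip_width: 0.0236
```

Call:
{"name": "apply_moves", "arguments": {
  "moves": [
    [[0.2,0,-0.1],0],
    [[0.4,0,-0.2],0],
    [[0.4,0,-0.2],0],
    [[0.4,0,-0.2],0]
  ]
}}

```text
clock: 4.75
tcp_pos: [0.5668, 0.2186, 0.2546]
orientation: [2.046, 2.377, -0.013]
contact_force: [4.9, -15.9, -10.4]
grip_width: 0.0237
```

Call:
{"name": "apply_moves", "arguments": {
  "moves": [
    [[0.2,0,-0.1],0],
    [[0.4,0,-0.2],0],
    [[0.4,0,-0.2],0],
    [[0.4,0,-0.2],0]
  ]
}}

```text
clock: 5.08
tcp_pos: [0.5666, 0.219, 0.2554]
orientation: [2.048, 2.372, -0.02]
contact_force: [7.3, -21.6, -15.8]
grip_width: 0.0239
```

Call:
{"name": "apply_moves", "arguments": {
  "moves": [
    [[-1,0,0],0],
    [[-4,0,0],0],
    [[-6,1.5,-4],0],
    [[-6.5,3,-8],0],
    [[-6.5,3,-11],0],
    [[-6.5,3,-11],0]
  ]
}}

```text
clock: 5.58
tcp_pos: [0.6095, 0.1707, 0.3774]
orientation: [2.041, 2.38, 0.02]
contact_force: [0.3, -0.4, 0.6]
grip_width: 0.0238
```

```bash
python3 - <<'E'
from h import *
st(); im,K,T,f=grab('wrist'); cv2.imwrite('pics/w3.png',im); np.savez('w3.npz',K=K,T=T)
F=np.array([.6472,.2626,.2315]);A=axes(np.radians(9))
for n,q in dict(fork=[0,0,0],knobtop=[-.086,0,.03],eye=[0,0,-.01]).items(): print(n,proj(K,T,F+A@np.array(q)).round(0))
print(plan([.4785,-.3675,.25],-1.65))
E
```

```text
t 5.58 tcp [0.6095 0.1707 0.3774] y_az 0.153 F [ 0.3 -0.4  0.6] q [-0.71  0.33  0.45  1.52 -0.15  1.31 -0.09] w 0.0238
fork [373. 104.]
knobtop [279. 123.]
eye [371.  98.]
([-51.27, -21.2, 12.01], np.float64(1.805))
```

Call:
{"name": "apply_moves", "arguments": {
  "moves": [
    [[-51.3,-21.2,6],1.8],
    [[-51.3,-21.2,6],1.8],
    [[-51.3,-21.2,6],1.8],
    [[-51.3,-21.2,6],1.8],
    [[-51.3,-21.2,6],1.8],
    [[-51.3,-21.2,6],1.8],
    [[-51.3,-21.2,6],1.8],
    [[-51.3,-21.2,6],1.8],
    [[-51.3,-21.2,6],1.8],
    [[-51.3,-21.2,6],1.8]
  ],
  "claw": 0.53
}}

```text
clock: 6.47
tcp_pos: [0.5076, -0.2328, 0.3233]
orientation: [-3.054, -0.733, -0.002]
contact_force: [0.0, 0.8, 0.6]
grip_width: 0.0453
```

```bash
python3 - <<'E'
from h import *
st(); print(plan([.4785,-.3675,.22],-1.65))
E
```

```text
t 6.47 tcp [ 0.5076 -0.2328  0.3233] y_az -1.1 F [0.  0.8 0.6] q [-0.35  0.27  0.83  1.78 -0.22  1.18 -0.55] w 0.0453
([-8.72, 10.69, 10.31], np.float64(0.55))
```

Call:
{"name": "apply_moves", "arguments": {
  "moves": [
    [[-8.7,10.7,8],0.55],
    [[-8.7,10.7,8],0.55],
    [[-8.7,10.7,8],0.55],
    [[-8.7,10.7,10.3],0.55],
    [[-8.7,10.7,10.3],0.55],
    [[-8.7,10.7,10.3],0.55],
    [[-8.7,10.7,10.3],0.55],
    [[-8.7,10.7,10.3],0.55]
  ]
}}

```text
clock: 7.13
tcp_pos: [0.481, -0.3661, 0.2214]
orientation: [-3.139, 0.111, -0.002]
contact_force: [0.2, 0.4, 1.1]
grip_width: 0.0453
```

```bash
python3 - <<'E'
from h import *
st(); im,K,T,f=grab('wrist'); cv2.imwrite('pics/w4.png',im); np.savez('w4.npz',K=K,T=T)
w3=cv2.imread('pics/w3.png')
print('pintop',proj(K,T,[.4785,-.3675,.107]),'A',proj(K,T,[.4826,-.3043,.1045]),'B',proj(K,T,[.4729,-.4283,.1064]))
a=cv2.resize(w3[50:170,290:450],(400,300),interpolation=cv2.INTER_CUBIC)
b=cv2.resize(im[130:370,160:480],(400,300),interpolation=cv2.INTER_CUBIC)
cv2.imwrite('pics/m3.png',np.hstack([a,b]))
E
```

```text
t 7.13 tcp [ 0.481  -0.3661  0.2214] y_az -1.641 F [0.2 0.4 1.1] q [-0.09  0.52  0.89  1.8  -0.46  1.05 -0.67] w 0.0453
pintop [323.14421742 202.87159502] A [255.21562021 202.45054351] B [389.0012336 204.0102871]
```

View pics/m3.png

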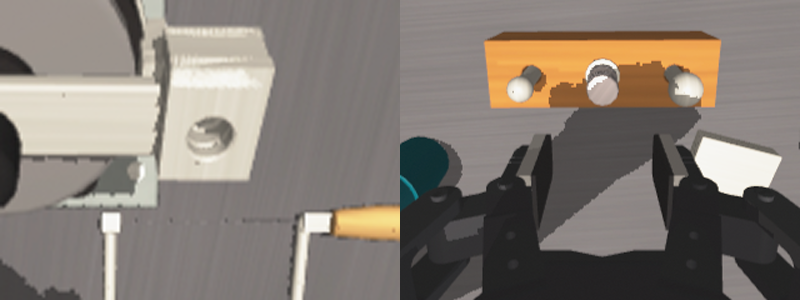

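Left crop: the bar is inside the fork and the ear hole sits at w3 (374,105), predicted (373,104). Right crop: the pin with its collar is in the middle at w4 (322,204), punch balls at (256,202) and (389,201), and it is centred between the fingers. I descend and grasp.

Call:
{"name": "apply_moves", "arguments": {
  "moves": [
    [[-0.3,0,4],0],
    [[-0.3,0.05,8],0],
    [[-0.3,0.05,11],0],
    [[-0.3,0.05,13.3],0],
    [[-0.3,0.05,13.3],0],
    [[-0.3,0.05,13.3],0]
  ],
  "grip_force": 30
}}

```text
clock: 7.68
tcp_pos: [0.4775, -0.3665, 0.0882]
orientation: [-3.139, 0.113, -0.0]
contact_force: [-0.5, -0.9, 0.7]
grip_width: 0.0454
```

Call:
{"name": "apply_moves", "arguments": {
  "moves": [
    [[0,0,0],0],
    [[0,0,0],0],
    [[0,0,0],0],
    [[0,0,0],0],
    [[0,0,0],0],
    [[0,0,0],0]
  ],
  "claw": 0
}}

```text
clock: 8.18
tcp_pos: [0.4783, -0.3679, 0.0901]
orientation: [3.139, -0.116, 0.006]
contact_force: [-0.7, 2.0, 8.2]
grip_width: 0.0232
```

Call:
{"name": "apply_moves", "arguments": {
  "moves": [
    [[0,0,-1],0],
    [[0,0,-2.2],0],
    [[0,0,-3.3],0],
    [[0,0,-4.0],0],
    [[0,0,-4.0],0],
    [[0,0,-4.0],0]
  ]
}}

```text
clock: 8.68
tcp_pos: [0.4769, -0.3676, 0.1284]
orientation: [3.139, -0.116, 0.002]
contact_force: [-0.5, 0.6, -2.0]
grip_width: 0.0232
```

```bash
python3 - <<'E'
from h import *
st(); S,K,T,_=grab('side'); cv2.imwrite('pics/s2.png',S)
E
```

```text
t 8.68 tcp [ 0.4769 -0.3676  0.1284] y_az -1.645 F [-0.5  0.6 -2. ] q [-0.01  0.62  0.8   1.88 -0.57  0.88 -0.58] w 0.0232
```

Call:
{"name": "apply_moves", "arguments": {
  "moves": [
    [[0,0,-0.3],0],
    [[-0.9,0,-0.25],0],
    [[-1.7,0,-0.15],0],
    [[-2.4,0,0.0],0],
    [[-3.0,0,0.2],0],
    [[-3.6,0,0.5],0],
    [[-4.2,0,0.85],0],
    [[-4.7,0,1.2],0],
    [[-4.9,0,1.3],0],
    [[-4.9,0,1.3],0]
  ]
}}

```text
clock: 9.57
tcp_pos: [0.4265, -0.3639, 0.1141]
orientation: [-3.139, 0.118, 0.002]
contact_force: [-0.8, -1.1, 1.8]
grip_width: 0.0232
```

```bash
python3 - <<'E'
from h import *
st(); o=r.get_obs()
out=[]
for n,w in (('side',36),('scene',30)):
    im,K,T,_=grab(n); cv2.imwrite(f'pics/{n}3.png',im); u=proj(K,T,o['tcp_pos']-[0,0,.03]).astype(int); print(n,u)
    x,y=u-[w*4//3,w]; print(x,y,400/(w*8/3)); out.append(cv2.resize(im[y:y+2*w,x:x+w*8//3],(400,300),interpolation=cv2.INTER_CUBIC))
cv2.imwrite('pics/m4.png',np.hstack(out))
E
```

```text
t 9.57 tcp [ 0.4265 -0.3639  0.1141] y_az -1.646 F [-0.8 -1.1  1.8] q [ 0.01  0.58  0.79  1.98 -0.57  0.81 -0.52] w 0.0232
side [357 291]
309 255 4.166666666666667
scene [231 243]
191 213 5.0
```

View pics/m4.png

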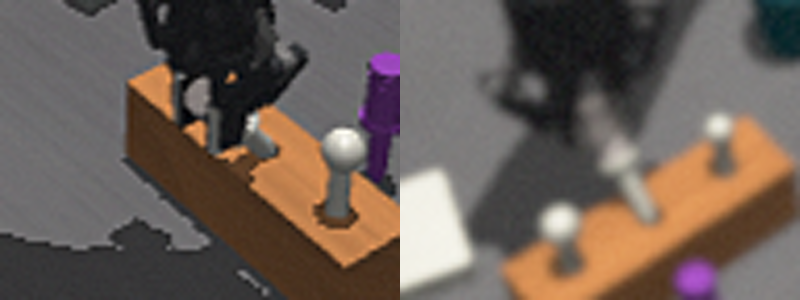

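The scene crop shows the pin tilted in the fingers with its tip still in the block hole. Next I work out the angle.

```bash
python3 - <<'E'
from h import *
o=r.get_obs(); M=R.from_rotvec(o['orientation']).as_matrix(); g=o['tcp_pos']-M[:,2]*.005
C=np.load('scene0.npz')
n=M[:,1]
for nm,px in dict(collar=(234.4,245),collar2=(233.8,244.4),entry=(241,256),topvis=(229.5,236)).items():
    oo,d=ray(C['K'],C['T'],px); p=oo+d*((g-oo)@n)/(d@n); v=p-g; print(nm,p.round(4),'along tool x,z mm',(1000*M.T@v).round(1), 'ang from vert',np.degrees(np.arctan2(v@M[:,0],v@M[:,2])).round(1), 'len',round(np.linalg.norm(v),4))
E
```

```text
collar [ 0.4467 -0.3653  0.0929] along tool x,z mm [19.7 -0.  26.4] ang from vert 36.7 len 0.0329
collar2 [ 0.4428 -0.365   0.0924] along tool x,z mm [15.7  0.  27. ] ang from vert 30.2 len 0.0312
entry [ 0.4803 -0.3678  0.0653] along tool x,z mm [53.3  0.  54. ] ang from vert 44.6 len 0.0759
topvis [ 0.4239 -0.3636  0.1197] along tool x,z mm [-3.3  0.  -0.4] ang from vert -97.0 len 0.0033
```

Call:
{"name": "apply_moves", "arguments": {
  "moves": [
    [[-0.5,0,-2],0],
    [[-0.5,0,-6],0],
    [[-0.5,0,-10],0],
    [[-0.5,0,-10],0],
    [[-0.5,0,-10],0],
    [[-0.5,0,-10],0]
  ],
  "grip_force": 40
}}

```text
clock: 10.17
tcp_pos: [0.4224, -0.3627, 0.2139]
orientation: [-3.138, 0.116, 0.002]
contact_force: [0.3, 0.2, -1.8]
grip_width: 0.0225
```

```bash
python3 - <<'E'
from h import *
st(); im,K,T,f=grab('wrist'); cv2.imwrite('pics/w5.png',im)
cv2.imwrite('pics/w5c.png',cv2.resize(im[150:400,180:480],(720,600),interpolation=cv2.INTER_CUBIC))
print(plan([.66,.17,.42],.157))
E
```

```text
t 10.17 tcp [ 0.4224 -0.3627  0.2139] y_az -1.645 F [ 0.3  0.2 -1.8] q [-0.1   0.45  0.93  1.92 -0.43  0.99 -0.63] w 0.0225
([19.75, -54.88, -20.64], np.float64(-1.802))
```

View pics/w5c.png

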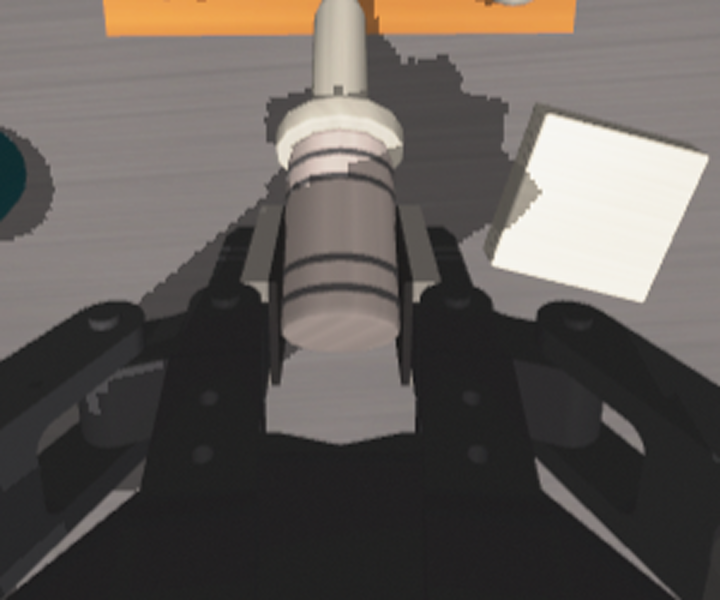

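```bash
python3 - <<'E'
from h import *
im=cv2.imread('pics/w5.png').astype(int)
print([(y,im[y,321].tolist()) for y in range(118,152,2)])
print([(x,im[140,x].tolist()) for x in range(306,338,2)])
E
```

```text
[(118, [78, 162, 236]), (120, [80, 164, 238]), (122, [82, 168, 240]), (124, [77, 153, 231]), (126, [50, 91, 139]), (128, [50, 90, 139]), (130, [83, 171, 241]), (132, [85, 172, 242]), (134, [85, 172, 242]), (136, [84, 168, 241]), (138, [75, 148, 226]), (140, [37, 63, 95]), (142, [59, 93, 131]), (144, [149, 161, 171]), (146, [161, 174, 183]), (148, [171, 187, 195]), (150, [178, 194, 204])]
[(306, [79, 164, 238]), (308, [80, 163, 238]), (310, [80, 163, 238]), (312, [80, 163, 238]), (314, [65, 130, 206]), (316, [38, 65, 97]), (318, [35, 59, 89]), (320, [37, 62, 93]), (322, [37, 64, 95]), (324, [38, 62, 95]), (326, [44, 80, 123]), (328, [71, 143, 221]), (330, [80, 165, 238]), (332, [81, 165, 238]), (334, [79, 164, 238]), (336, [80, 163, 238])]
```

```bash
python3 - <<'E'
from h import *
from scipy.optimize import least_squares
Kz=np.load('w4.npz')['K']
im,K,T,f=grab('wrist'); o=r.get_obs();M=R.from_rotvec(o['orientation']).as_matrix()
Tt=np.eye(4);Tt[:3,:3]=M;Tt[:3,3]=o['tcp_pos'];Tc=np.linalg.inv(Tt)@T
th=np.linspace(0,2*np.pi,73)
def circ(q,t,rad):
    ph,x0,s,y0=q  # axis crosses tool z=-5mm plane at x0; s = distance from there to collar underside
    dn=np.array([np.sin(ph),0,np.cos(ph)]); c=np.array([x0,y0,-.005])+dn*(s-t)
    u=np.array([np.cos(ph),0,-np.sin(ph)]);v=np.array([0,1,0])
    return np.array([proj(K,Tc,c+rad*(np.cos(a)*u+np.sin(a)*v)) for a in th])
def res(q):
    h=circ(q,.048,.012);c=circ(q,.006,.015);p=circ(q,-.048,.0035)
    return [h[:,1].max()-296.7,.5*(h[:,1].mean()-285.4),c[c[:,0].argmin(),1]-211.3,p[:,1].min()-142.5,np.ptp(c[:,0])-52,np.ptp(h[:,0])-49,c[:,0].mean()-321.8]
s=least_squares(res,[.6,0,.035,0]); q=s.x
print(np.degrees(q[0]),q[1:],np.round(s.fun,2))
dn=np.array([np.sin(q[0]),0,np.cos(q[0])]); col=np.array([q[1],q[3],-.005])+dn*q[2]; tip=col+.048*dn
print('collar in tool',col.round(4),'tip',tip.round(4))
E
```

```text
38.261301690802384 [0.00200657 0.03663222 0.00022133] [-1.66  1.01  1.16  0.07  0.93  1.03  0.  ]
collar in tool [0.0247 0.0002 0.0238] tip [0.0544 0.0002 0.0615]
```

```bash
python3 - <<'E'
from h import *
C={n:np.load(n+'.npz') for n in ('scene0','side0','w1','w3')}
g=lambda n,p: ray(C[n]['K'],C[n]['T'],p)
fk,e=tri(g('scene0',(400.2,156)),g('side0',(279.4,137.6)),g('w1',(429,66.5)),g('w3',(374,105.2))); print('fork',fk.round(4),np.round(e,4))
fk2,e=tri(g('w1',(429,66.5)),g('w3',(374,105.2))); print('wrist only',fk2.round(4),np.round(e,4))
yaw=.15;A=axes(yaw);h=np.array([-np.sin(yaw),np.cos(yaw),0]);ph=np.radians(38)
def tcp(d,ph): # d: grasp distance above ear
    return fk+d*(np.cos(ph)*np.array([0,0,1])-np.sin(ph)*h)-[0,0,.005]-.002*h
print('pre',tcp(.0846+.06,ph),plan(tcp(.0846+.06,ph),yaw))
E
```

```text
fork [0.6475 0.262  0.2318] [0.001  0.0019 0.0013 0.0013]
wrist only [0.6474 0.2611 0.237 ] [0.0003 0.0003]
pre [0.66112903 0.17204555 0.34078846] ([19.86, -55.09, -12.75], np.float64(-1.795))
```

Call:
{"name": "apply_moves", "arguments": {
  "moves": [
    [[2,-5,-8],-0.2],
    [[19.9,-55,-20],-1.8],
    [[19.9,-55,-20],-1.8],
    [[19.9,-55,-20],-1.8],
    [[19.9,-55,-20],-1.8],
    [[19.9,-55,-20],-1.8],
    [[19.9,-55,-20],-1.8],
    [[19.9,-55,-20],-1.8],
    [[19.9,-55,-20],-1.8],
    [[19.9,-55,-20],-1.8]
  ]
}}

```text
clock: 11.1
tcp_pos: [0.5795, -0.012, 0.3542]
orientation: [-2.607, -1.75, 0.004]
contact_force: [2.0, -0.5, -1.6]
grip_width: 0.0227
```

```bash
python3 - <<'E'
from h import *
st(); print(plan([.661,.172,.36],.15))
E
```

```text
t 11.1 tcp [ 0.5795 -0.012   0.3542] y_az -0.389 F [ 2.  -0.5 -1.6] q [-0.6   0.26  0.64  1.68 -0.17  1.26 -0.31] w 0.0227
([20.12, 0.57, -0.6], np.float64(-0.539))
```

Call:
{"name": "apply_moves", "arguments": {
  "moves": [
    [[20.1,0.6,-2],-0.54],
    [[20.1,0.6,-2],-0.54],
    [[20.1,0.6,-2],-0.54],
    [[20.1,0.6,-0.6],-0.54],
    [[20.1,0.6,-0.6],-0.54],
    [[20.1,0.6,-0.6],-0.54],
    [[20.1,0.6,-0.6],-0.54],
    [[20.1,0.6,-0.6],-0.54]
  ]
}}

```text
clock: 11.77
tcp_pos: [0.6622, 0.1683, 0.3592]
orientation: [-2.055, -2.375, 0.006]
contact_force: [-1.4, -1.6, -1.0]
grip_width: 0.0225
```

```bash
python3 - <<'E'
from h import *
st(); im,K,T,f=grab('wrist'); cv2.imwrite('pics/w6.png',im); np.savez('w6.npz',K=K,T=T)
F=np.array([.6475,.262,.2318]);print('fork',proj(K,T,F))
o=r.get_obs();M=R.from_rotvec(o['orientation']).as_matrix(); print('tip',proj(K,T,o['tcp_pos']+M@[.0544,.0002,.0615]))
cv2.imwrite('pics/w6c.png',cv2.resize(im[60:260,220:460],(720,600),interpolation=cv2.INTER_CUBIC))
print(plan([.661,.172,.3408],.15))
E
```

```text
t 11.77 tcp [0.6622 0.1683 0.3592] y_az 0.144 F [-1.4 -1.6 -1. ] q [-0.66  0.45  0.48  1.41 -0.21  1.34 -0.03] w 0.0225
fork [319.75162466  89.67395776]
tip [320.78462132 146.35010591]
([0.48, -0.06, 1.92], np.float64(-0.007))
```

View pics/w6c.png

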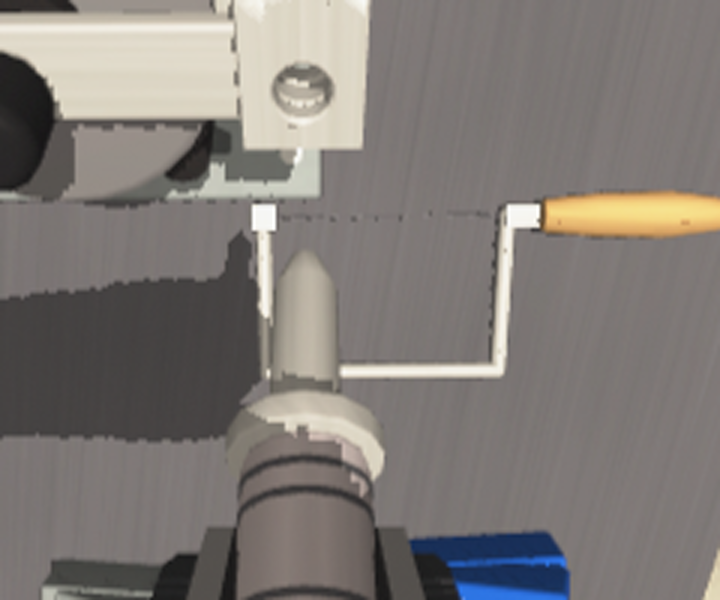

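The hole is at w6 (320.7,90), predicted (319.8,89.7), and the tip at (322,143). They line up, needing a shift of about −1 mm along tool y. Next I move to 10 mm above the hole, along the pin's axis.

```bash
python3 - <<'E'
from h import *
print(plan([.6555,.202,.303],.15))
C={n:np.load(n+'.npz') for n in ('scene0','side0','w1','w3','w6')}
g=lambda n,p: ray(C[n]['K'],C[n]['T'],p)
print(tri(g('w1',(429,66.5)),g('w3',(374,105.2)),g('w6',(320.7,90))))
print(tri(g('scene0',(400.2,156)),g('side0',(279.4,137.6)),g('w6',(320.7,90))))
E
```

```text
([3.54, -0.17, 5.69], np.float64(-0.007))
(array([0.64820686, 0.26158625, 0.23405596]), [np.float64(0.0004011564087907504), np.float64(0.00047007673512059037), np.float64(0.00020240169220355156)])
(array([0.64701999, 0.26241918, 0.23122442]), [np.float64(0.001047900117680381), np.float64(0.0010455895599726151), np.float64(0.001414790784375585)])
```

Call:
{"name": "apply_moves", "arguments": {
  "moves": [
    [[1.2,-0.1,2.5],0],
    [[2.4,-0.12,4.2],0],
    [[3.5,-0.12,5.6],0],
    [[3.5,-0.12,5.6],0],
    [[3.5,-0.12,5.6],0]
  ]
}}

```text
clock: 12.23
tcp_pos: [0.6558, 0.2026, 0.3048]
orientation: [-2.055, -2.375, 0.003]
contact_force: [0.3, -0.1, -2.1]
grip_width: 0.0226
```

```bash
python3 - <<'E'
from h import *
st(); im,K,T,f=grab('wrist'); cv2.imwrite('pics/w7.png',im); np.savez('w7.npz',K=K,T=T)
F=np.array([.6478,.2619,.2328]);print('fork',proj(K,T,F))
o=r.get_obs();M=R.from_rotvec(o['orientation']).as_matrix(); print('tip',proj(K,T,o['tcp_pos']+M@[.0544,.0002,.0615]), 'tip-fork in F',1000*axes(.15).T@(o['tcp_pos']+M@[.0544,.0002,.0615]-F))
cv2.imwrite('pics/w7c.png',cv2.resize(im[80:230,240:420],(720,600),interpolation=cv2.INTER_CUBIC))
E
```

```text
t 12.23 tcp [0.6558 0.2026 0.3048] y_az 0.144 F [ 0.3 -0.1 -2.1] q [-0.7   0.48  0.46  1.48 -0.22  1.24 -0.07] w 0.0226
fork [321.32549437 135.4689943 ]
tip [322.01466507 146.38231978] tip-fork in F [ 0.45428496  1.45752636 13.31138809]
```

View pics/w7c.png

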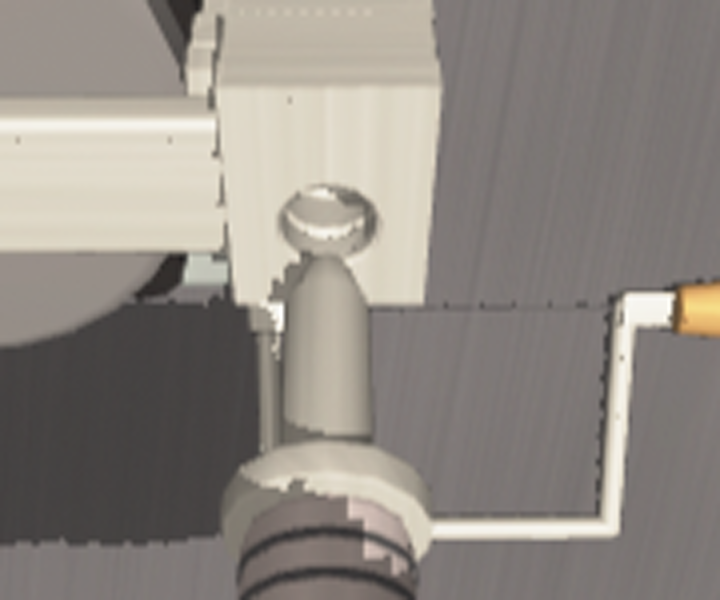

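The hole (322,135.5) and tip (322,144) line up. I start inserting along the axis in small steps with force checks.

Call:
{"name": "apply_moves", "arguments": {
  "moves": [
    [[0.5,0,0.85],0],
    [[0.8,0,1.15],0],
    [[1.05,0,1.5],0],
    [[1.3,0,1.8],0],
    [[1.5,0,2.05],0],
    [[1.5,0,2.05],0]
  ]
}}

```text
clock: 12.78
tcp_pos: [0.654, 0.2178, 0.2838]
orientation: [2.055, 2.376, -0.003]
contact_force: [1.1, -1.4, -4.7]
grip_width: 0.0229
```

Call:
{"name": "apply_moves", "arguments": {
  "moves": [
    [[0.2,0,0.28],0],
    [[0.4,0,0.55],0],
    [[0.6,0,0.8],0],
    [[0.6,0,0.8],0]
  ]
}}

```text
clock: 13.12
tcp_pos: [0.6532, 0.2239, 0.2758]
orientation: [2.055, 2.376, -0.002]
contact_force: [-0.5, -3.3, -4.2]
grip_width: 0.0229
```

Call:
{"name": "apply_moves", "arguments": {
  "moves": [
    [[0.25,0,0.3],0],
    [[0.5,0,0.6],0],
    [[0.75,0,0.9],0],
    [[0.75,0,0.9],0]
  ]
}}

```text
clock: 13.45
tcp_pos: [0.6521, 0.2311, 0.2668]
orientation: [2.055, 2.376, -0.003]
contact_force: [0.6, -2.0, -4.7]
grip_width: 0.0224
```

Call:
{"name": "apply_moves", "arguments": {
  "moves": [
    [[0.2,0,0.25],0],
    [[0.4,0,0.5],0],
    [[0.5,0,0.65],0],
    [[0.5,0,0.65],0]
  ]
}}

```text
clock: 13.78
tcp_pos: [0.6516, 0.2356, 0.2606]
orientation: [2.055, 2.375, -0.003]
contact_force: [0.9, -5.4, -4.1]
grip_width: 0.0229
```

Call:
{"name": "apply_moves", "arguments": {
  "moves": [
    [[0.15,0,0.2],0],
    [[0.3,0,0.4],0],
    [[0.3,0,0.4],0]
  ]
}}

```text
clock: 14.03
tcp_pos: [0.6511, 0.2383, 0.2566]
orientation: [2.055, 2.375, -0.003]
contact_force: [1.6, -6.0, -4.1]
grip_width: 0.0227
```

```bash
python3 - <<'E'
from h import *
st()
a=[]
for n,(x,y,w) in dict(scene=(376,136,48),side=(252,118,48)).items():
    im,K,T,_=grab(n); a.append(cv2.resize(im[y:y+w*3//4,x:x+w],(400,300),interpolation=cv2.INTER_CUBIC)); print(proj(K,T,[.6478,.2619,.2328]))
im,K,T,f=grab('wrist'); cv2.imwrite('pics/w8.png',im); np.savez('w8.npz',K=K,T=T); F=np.array([.6478,.2619,.2328]);print('fork',proj(K,T,F))
A=axes(.15);print('collar rim if seated',[proj(K,T,F+A@[s*.015,0,.006]).round(1) for s in (-1,1)],'head end',proj(K,T,F+A@[0,0,.048]))
cv2.imwrite('pics/w8c.png',cv2.resize(im[150:300,220:420],(800,600),interpolation=cv2.INTER_CUBIC))
E
```

```text
t 14.03 tcp [0.6511 0.2383 0.2566] y_az 0.144 F [ 1.6 -6.  -4.1] q [-0.74  0.53  0.44  1.52 -0.24  1.15 -0.11] w 0.0227
[400.39624599 156.10242848]
[279.83673308 136.93524863]
fork [320.25242456 204.65417215]
collar rim if seated [array([293.8, 213.3]), array([346.7, 213. ])] head end [320.25814079 285.80140707]
```

View pics/w8c.png

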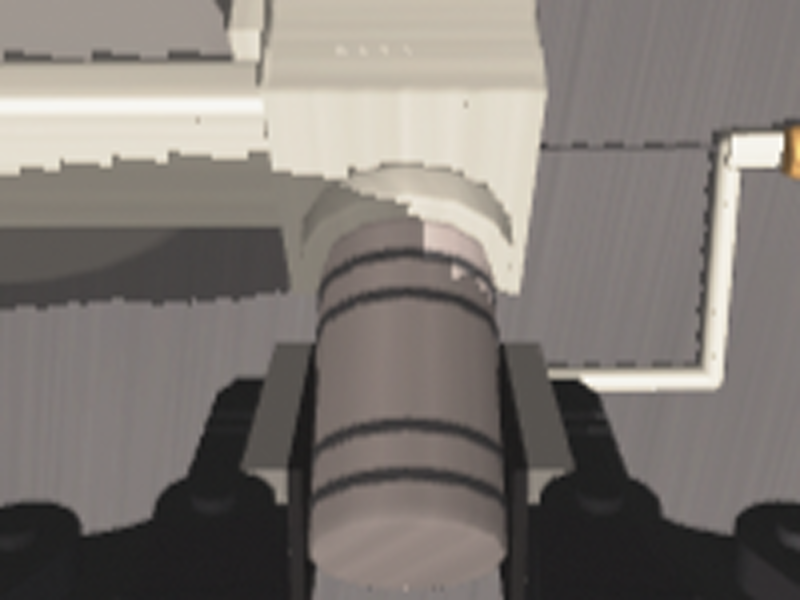

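Pin through the ear with the collar at or close to the ear: rim at w8 (295,211)/(348,211), predicted seated at (294,213)/(347,213). I press on until resistance shows.

Call:
{"name": "apply_moves", "arguments": {
  "moves": [
    [[0.12,0,0.17],0],
    [[0.25,0,0.35],0],
    [[0.25,0,0.35],0],
    [[0.25,0,0.35],0]
  ]
}}

```text
clock: 14.52
tcp_pos: [0.6512, 0.2394, 0.2548]
orientation: [2.056, 2.373, -0.003]
contact_force: [-2.4, -9.8, 3.1]
grip_width: 0.023
```

Call:
{"name": "apply_moves", "arguments": {
  "moves": [
    [[0.12,0,0.17],0],
    [[0.25,0,0.35],0],
    [[0.25,0,0.35],0],
    [[0.25,0,0.35],0]
  ]
}}

```text
clock: 14.85
tcp_pos: [0.6513, 0.2393, 0.2546]
orientation: [2.057, 2.37, -0.003]
contact_force: [-9.4, -16.9, 20.3]
grip_width: 0.0229
```

Call:
{"name": "apply_moves", "arguments": {
  "moves": [
    [[-0.25,0,-0.35],0],
    [[-0.25,0,-0.35],0],
    [[-0.25,0,-0.35],0],
    [[-0.25,0,-0.35],0]
  ],
  "claw": 0.65
}}

```text
clock: 15.18
tcp_pos: [0.6505, 0.2441, 0.2535]
orientation: [-2.052, -2.377, -0.002]
contact_force: [0.2, 0.0, 0.2]
grip_width: 0.0557
```

Call:
{"name": "apply_moves", "arguments": {
  "moves": [
    [[-0.5,0,-1.5],0],
    [[-1.5,0,-4],0],
    [[-3,0,-8],0],
    [[-4,0,-10],0],
    [[-4,0,-10],0],
    [[-4,0,-10],0]
  ]
}}

```text
clock: 15.68
tcp_pos: [0.6573, 0.2028, 0.3551]
orientation: [2.055, 2.375, 0.005]
contact_force: [-0.1, -0.2, -0.2]
grip_width: 0.0553
```

```bash
python3 - <<'E'
from h import *
st(); im,K,T,f=grab('wrist'); cv2.imwrite('pics/w9.png',im); np.savez('w9.npz',K=K,T=T)
F=np.array([.6478,.2619,.2328]);A=axes(.15);print('fork',proj(K,T,F),'rim seated',[proj(K,T,F+A@[s*.015,0,.006]).round(1) for s in (-1,1)],'head end',proj(K,T,F+A@[0,0,.048]))
print(plan([.56,-.08,.27],-1.2))
E
```

```text
t 15.68 tcp [0.6573 0.2028 0.3551] y_az 0.145 F [-0.1 -0.2 -0.2] q [-0.7   0.45  0.47  1.41 -0.21  1.33 -0.08] w 0.0553
fork [319.16655385 131.92811113] rim seated [array([302. , 136.4]), array([336.4, 136.2])] head end [319.19119938 170.98337912]
([-26.67, -13.65, 8.3], np.float64(1.346))
```

Call:
{"name": "apply_moves", "arguments": {
  "moves": [
    [[-6,-3,0],0.3],
    [[-29,-12,7],1.35],
    [[-29,-12,7],1.35],
    [[-29,-12,10],1.35],
    [[-29,-12,13],1.35],
    [[-29,-12,13],1.35],
    [[-29,-12,13],1.35],
    [[-29,-12,13],1.35],
    [[-29,-12,13],1.35],
    [[-29,-12,13],1.35]
  ],
  "claw": 0.4
}}

```text
clock: 16.57
tcp_pos: [0.5761, -0.1047, 0.2202]
orientation: [-3.061, -0.707, 0.01]
contact_force: [0.1, 0.8, 0.0]
grip_width: 0.034
```

```bash
python3 - <<'E'
from h import *
st(); print(plan([.585,-.08,.22],-1.2))
E
```

```text
t 16.57 tcp [ 0.5761 -0.1047  0.2202] y_az -1.117 F [0.1 0.8 0. ] q [-0.52  0.45  0.79  1.84 -0.37  1.02 -0.7 ] w 0.034
([1.89, -1.83, 0.01], np.float64(0.083))
```

Call:
{"name": "apply_moves", "arguments": {
  "moves": [
    [[1.9,-1.8,0],0.08],
    [[1.9,-1.8,0],0.08],
    [[1.9,-1.8,0],0.08],
    [[1.9,-1.8,0],0.08]
  ]
}}

```text
clock: 16.9
tcp_pos: [0.5881, -0.0758, 0.2224]
orientation: [-3.082, -0.607, 0.003]
contact_force: [-0.1, -0.8, 0.7]
grip_width: 0.0341
```

```bash
python3 - <<'E'
from h import *
st(); im,K,T,f=grab('wrist'); cv2.imwrite('pics/w10.png',im); np.savez('w10.npz',K=K,T=T)
c=cv2.resize(im[110:290,200:440],(600,450),interpolation=cv2.INTER_CUBIC)
w9=cv2.resize(cv2.imread('pics/w9.png')[90:190,250:390],(200,143))
w=np.zeros((450,800,3),np.uint8); w[:,:600]=c; w[:143,600:]=w9
cv2.imwrite('pics/w10c.png',w)
print(proj(K,T,[.584,-.08,.085]),proj(K,T,[.5917,-.0795,.0638]))
E
```

```text
t 16.9 tcp [ 0.5881 -0.0758  0.2224] y_az -1.182 F [-0.1 -0.8  0.7] q [-0.57  0.46  0.8   1.82 -0.38  1.02 -0.8 ] w 0.0341
[323.40779981 198.18959166] [325.58852607 185.99075016]
```

View pics/w10c.png

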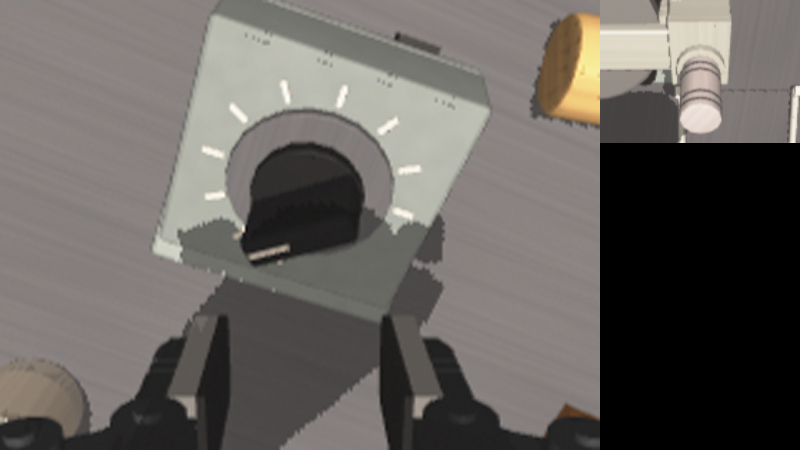

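The dial's grip bar runs along crop (250,262)–(358,238), with its white mark at the left end. The pin head is down at the fork in the inset. I compute the grip pose.

```bash
python3 - <<'E'
from h import *
C={n:np.load(n+'.npz') for n in ('scene0','side0','w10')}
g=lambda n,p: ray(C[n]['K'],C[n]['T'],p)
disc,e=tri(g('scene0',(323.8,227.9)),g('side0',(331.9,225.2)),g('w10',(324,181.2))); print('disc',disc.round(4),np.round(e,4))
ax=np.array([-.342,-.01,.9396]); ax/=np.linalg.norm(ax)
px=lambda u:(200+u[0]/2.5,110+u[1]/2.5)
def onpl(p,c): o,d=g('w10',p); return o+d*((c-o)@ax)/(d@ax)
top=disc+ax*.030
print('grip est from disc',(disc+.023*ax).round(4),'top proj crop',((proj(C['w10']['K'],C['w10']['T'],top)-[200,110])*2.5).round(0))
a,b=onpl(px((252,265)),top),onpl(px((358,240)),top); print('ends',a.round(4),b.round(4),'len',np.linalg.norm(a-b).round(4),'az',np.arctan2(*(a-b)[1::-1]).round(3))
c=onpl(px((302,238)),top); print('top centre img',c.round(4),'grip',(c-.007*ax).round(4))
print(plan([.584,-.08,.13],-2.55), plan([.584,-.08,.13],.59))
E
```

```text
disc [ 0.5933 -0.0775  0.062 ] [0.0029 0.0013 0.0026]
grip est from disc [ 0.5854 -0.0777  0.0836] top proj crop [303. 224.]
ends [ 0.5559 -0.0661  0.0804] [ 0.5856 -0.1006  0.0909] len 0.0467 az 2.283
top centre img [ 0.577 -0.08   0.088] grip [ 0.5794 -0.0799  0.0814]
([-0.49, 0.17, 9.28], np.float64(1.367)) ([-0.49, 0.17, 9.28], np.float64(-1.773))
```

Call:
{"name": "apply_moves", "arguments": {
  "moves": [
    [[-0.7,0.2,0],1.25],
    [[-0.7,0.2,0],1.25],
    [[-0.7,0.2,0],1.25],
    [[-0.7,0.2,0],1.25],
    [[-0.7,0.2,3],1.25],
    [[-0.7,0.2,6],1.25],
    [[-0.7,0.2,8],1.25],
    [[-0.7,0.2,8],1.25],
    [[-0.7,0.2,8],1.25],
    [[-0.7,0.2,8],1.25]
  ]
}}

```text
clock: 17.78
tcp_pos: [0.5822, -0.082, 0.1431]
orientation: [2.848, -1.324, -0.002]
contact_force: [0.6, -0.5, 0.7]
grip_width: 0.0339
```

```bash
python3 - <<'E'
from h import *
st(); print(plan([.582,-.079,.094],-2.43), r.get_obs()['moment'].round(3))
E
```

```text
t 17.78 tcp [ 0.5822 -0.082   0.1431] y_az -2.441 F [ 0.6 -0.5  0.7] q [-0.68  0.69  1.03  1.91 -0.72  0.97 -1.75] w 0.0339
([-0.24, -0.19, 4.91], np.float64(-0.011)) [-0.005  0.003  0.024]
```

Call:
{"name": "apply_moves", "arguments": {
  "moves": [
    [[-0.2,-0.2,2.5],0],
    [[-0.2,-0.2,4],0],
    [[-0.2,-0.2,4.9],0],
    [[-0.2,-0.2,4.9],0],
    [[-0.2,-0.2,4.9],0]
  ]
}}

```text
clock: 18.2
tcp_pos: [0.5824, -0.0789, 0.0943]
orientation: [-2.853, 1.315, 0.003]
contact_force: [-0.6, -0.1, 1.0]
grip_width: 0.034
```

Call:
{"name": "apply_moves", "arguments": {
  "moves": [
    [[0,0,0],0],
    [[0,0,0],0],
    [[0,0,0],0],
    [[0,0,0],0],
    [[0,0,0],0]
  ],
  "claw": 0.22,
  "grip_force": 20
}}

```text
clock: 18.62
tcp_pos: [0.584, -0.0782, 0.0949]
orientation: [-2.852, 1.314, -0.002]
contact_force: [4.3, 2.8, -1.5]
grip_width: 0.0195
```

```bash
python3 - <<'E'
from h import *
st(); print(r.get_obs()['moment'].round(3))
E
```

```text
t 18.62 tcp [ 0.584  -0.0782  0.0949] y_az -2.434 F [ 4.3  2.8 -1.5] q [-0.64  0.74  0.96  1.93 -0.79  0.9  -1.7 ] w 0.0195
[ 0.784 -1.091  0.084]
```

Call:
{"name": "apply_moves", "arguments": {
  "moves": [
    [[0,-0.15,0],0],
    [[0,-0.15,0],-0.1],
    [[0,-0.15,0],-0.2],
    [[0,-0.15,0],-0.3],
    [[0,-0.15,0],-0.4],
    [[0,-0.15,0],-0.4],
    [[0,-0.15,0],-0.4]
  ]
}}

```text
clock: 19.2
tcp_pos: [0.5841, -0.0779, 0.0948]
orientation: [-3.056, 0.727, 0.0]
contact_force: [1.7, 1.7, 2.6]
grip_width: 0.0187
```

```bash
python3 - <<'E'
from h import *
st(); print(r.get_obs()['moment'].round(3))
E
```

```text
t 19.2 tcp [ 0.5841 -0.0779  0.0948] y_az -2.038 F [1.7 1.7 2.6] q [-0.58  0.69  0.86  1.93 -0.7   0.85 -1.39] w 0.0187
[ 0.388 -0.325 -0.057]
```

Call:
{"name": "apply_moves", "arguments": {
  "moves": [
    [[0,0,0],-0.1],
    [[0,0,0],-0.2],
    [[0,0,0],-0.3],
    [[0,0,0],-0.4],
    [[0,0,0],-0.5],
    [[0,0,0],-0.5]
  ]
}}

```text
clock: 19.7
tcp_pos: [0.5837, -0.0775, 0.0944]
orientation: [-3.14, -0.057, 0.002]
contact_force: [0.5, 1.6, -0.4]
grip_width: 0.0191
```

```bash
python3 - <<'E'
from h import *
st(); print(r.get_obs()['moment'].round(3)); im,K,T,f=grab('wrist'); cv2.imwrite('pics/w11.png',im)
E
```

```text
t 19.7 tcp [ 0.5837 -0.0775  0.0944] y_az -1.534 F [ 0.5  1.6 -0.4] q [-0.51  0.64  0.73  1.92 -0.59  0.81 -0.98] w 0.0191
[ 0.353 -0.271 -0.023]
```

Call:
{"name": "apply_moves", "arguments": {
  "moves": [
    [[0,0,0],-0.12],
    [[0,0,0],-0.24],
    [[0,0,0],-0.36],
    [[0,0,0],-0.48],
    [[0,0,0],-0.6],
    [[0,0,0],-0.7],
    [[0,0,0],-0.8],
    [[0,0,0],-0.8]
  ]
}}

```text
clock: 20.42
tcp_pos: [0.5822, -0.0778, 0.095]
orientation: [-2.877, -1.242, 0.0]
contact_force: [-4.7, 7.5, 13.7]
grip_width: 0.0284
```

```bash
python3 - <<'E'
from h import *
st(); print(r.get_obs()['moment'].round(3))
E
```

```text
t 20.42 tcp [ 0.5822 -0.0778  0.095 ] y_az -0.756 F [-4.7  7.5 13.7] q [-0.36  0.57  0.53  1.91 -0.42  0.77 -0.35] w 0.0284
[ 2.771  2.002 -5.676]
```

Call:
{"name": "apply_moves", "arguments": {
  "moves": [
    [[0,0,0],0],
    [[0,0,0],0.1],
    [[0,0,0],0.1],
    [[0,0,0],0.1]
  ],
  "claw": 0.5
}}

```text
clock: 20.75
tcp_pos: [0.5835, -0.0785, 0.0943]
orientation: [2.931, 1.128, -0.003]
contact_force: [0.0, -0.7, 0.8]
grip_width: 0.0427
```

Call:
{"name": "apply_moves", "arguments": {
  "moves": [
    [[0,0,-3],0],
    [[0,0,-7],0],
    [[0,0,-10],0],
    [[0,0,-12.5],0],
    [[0,0,-12.5],0],
    [[0,0,-12.5],0]
  ]
}}

```text
clock: 21.25
tcp_pos: [0.5848, -0.0782, 0.2209]
orientation: [2.93, 1.13, 0.004]
contact_force: [0.1, 0.4, -0.9]
grip_width: 0.0428
```

```bash
python3 - <<'E'
from h import *
st(); print(r.get_obs()['moment'].round(3)); im,K,T,f=grab('wrist'); cv2.imwrite('pics/w12.png',im); np.savez('w12.npz',K=K,T=T)
cv2.imwrite('pics/w12c.png',cv2.resize(im[110:290,200:440],(600,450),interpolation=cv2.INTER_CUBIC))
E
```

```text
t 21.25 tcp [ 0.5848 -0.0782  0.2209] y_az -0.835 F [ 0.1  0.4 -0.9] q [-0.47  0.42  0.66  1.83 -0.3   1.   -0.53] w 0.0428
[-0.037  0.025 -0.053]
```

View pics/w12c.png

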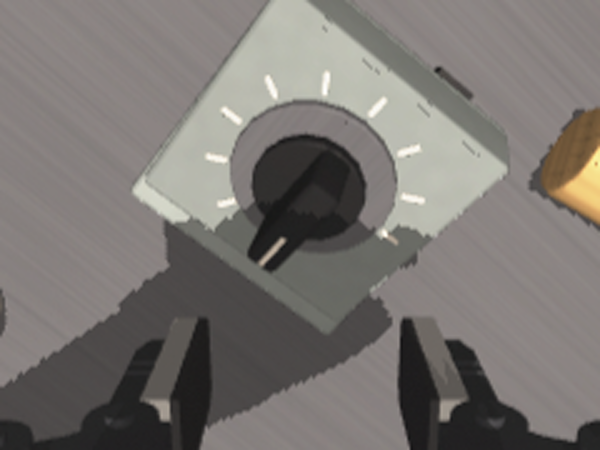

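The bar's white end now points to the front, crop (272,250), with the other end at about (335,160). The grip stalled hard here. I compute the bar's azimuth and the ticks' azimuths to judge whether this is the stop.

```bash
python3 - <<'E'
from h import *
C=np.load('w12.npz')
ax=np.array([-.342,-.01,.9396]); ax/=np.linalg.norm(ax)
grip=np.array([.583,-.079,.083]); 
def onpl(u,c): o,d=ray(C['K'],C['T'],(200+u[0]/2.5,110+u[1]/2.5)); return o+d*((c-o)@ax)/(d@ax)
top=grip+.007*ax; pan=grip-.037*ax; dsc=grip-.023*ax
pr=lambda p:((proj(C['K'],C['T'],p)-[200,110])*2.5).round(0)
print('proj top,disc,panel centre',pr(top),pr(dsc),pr(pan))
xh=np.cross([0,1,0],ax);xh/=np.linalg.norm(xh);yh=np.cross(ax,xh)
for u in [(227,203),(217,158),(231,116),(271,86),(325,82),(377,107),(409,150),(412,199),(388,236)]:
    v=onpl(u,pan)-pan; print(u,np.degrees(np.arctan2(v@yh,v@xh)).round(0)%360,np.linalg.norm(v).round(4))
a,b=onpl((264,265),top),onpl((285,240),top);v=a-b;print('white line az',np.degrees(np.arctan2(v@yh,v@xh))%360)
v=onpl((264,262),top)-top;print('white end from top centre',np.degrees(np.arctan2(v@yh,v@xh))%360,np.linalg.norm(v))
E
```

```text
proj top,disc,panel centre [296. 222.] [312. 186.] [319. 171.]
(227, 203) 157.0 0.0496
(217, 158) 129.0 0.0476
(231, 116) 101.0 0.0455
(271, 86) 69.0 0.0433
(325, 82) 37.0 0.0417
(377, 107) 4.0 0.0407
(409, 150) 331.0 0.0416
(412, 199) 298.0 0.0432
(388, 236) 268.0 0.0446
white line az 186.64023256007093
white end from top centre 187.84649055409588 0.025547574793504318
```

Ticks lie about 30° apart, and the end tick (about 188°) sits under the white end (187–188°), where the hard resistance came. So it looks like the zero stop. I confirm by gripping the bar squarely and turning gently against it.

Call:
{"name": "apply_moves", "arguments": {
  "moves": [
    [[0,0,2],0.63],
    [[0,0,4],0.63],
    [[0,0,5],0.63],
    [[0,0,6],0.63],
    [[0,0,7],0.63],
    [[0,0,10],0.63],
    [[0,0,12.6],0.63],
    [[0,0,12.6],0.63]
  ],
  "claw": 0.4
}}

```text
clock: 21.97
tcp_pos: [0.5822, -0.078, 0.0897]
orientation: [3.136, 0.166, -0.008]
contact_force: [0.2, -0.5, -0.2]
grip_width: 0.0343
```

Call:
{"name": "apply_moves", "arguments": {
  "moves": [
    [[0,0,0],0],
    [[0,0,0],0],
    [[0,0,0],0],
    [[0,0,0],0],
    [[0,0,0],0]
  ],
  "claw": 0.05,
  "grip_force": 20
}}

```text
clock: 22.38
tcp_pos: [0.5823, -0.0768, 0.0921]
orientation: [-3.136, -0.166, 0.006]
contact_force: [-1.4, 2.1, -16.4]
grip_width: 0.014
```

```bash
python3 - <<'E'
from h import *
st(); print(r.get_obs()['moment'].round(3))
E
```

```text
t 22.38 tcp [ 0.5823 -0.0768  0.0921] y_az -1.465 F [ -1.4   2.1 -16.4] q [-0.48  0.63  0.69  1.92 -0.55  0.79 -0.94] w 0.014
[ 0.496  0.084 -0.381]
```

Call:
{"name": "apply_moves", "arguments": {
  "moves": [
    [[0,0,0],-0.03],
    [[0,0,0],-0.06],
    [[0,0,0],-0.06],
    [[0,0,0],-0.06]
  ]
}}

```text
clock: 22.72
tcp_pos: [0.5828, -0.0769, 0.0924]
orientation: [-3.129, -0.26, 0.005]
contact_force: [-0.9, 4.0, -25.0]
grip_width: 0.014
```

```bash
python3 - <<'E'
from h import *
st(); print(r.get_obs()['moment'].round(3))
E
```

```text
t 22.72 tcp [ 0.5828 -0.0769  0.0924] y_az -1.405 F [ -0.9   4.  -25. ] q [-0.47  0.62  0.68  1.92 -0.54  0.79 -0.9 ] w 0.014
[ 0.938  0.059 -0.959]
```

Call:
{"name": "apply_moves", "arguments": {
  "moves": [
    [[0,0,0],-0.03],
    [[0,0,0],-0.06],
    [[0,0,0],-0.06],
    [[0,0,0],-0.06]
  ]
}}

```text
clock: 23.05
tcp_pos: [0.5828, -0.077, 0.0925]
orientation: [-3.12, -0.35, 0.004]
contact_force: [-0.6, 4.3, -26.8]
grip_width: 0.0141
```

```bash
python3 - <<'E'
from h import *
st(); print(r.get_obs()['moment'].round(3))
E
```

```text
t 23.05 tcp [ 0.5828 -0.077   0.0925] y_az -1.348 F [ -0.6   4.3 -26.8] q [-0.46  0.62  0.66  1.92 -0.53  0.79 -0.85] w 0.0141
[ 1.278 -0.04  -2.243]
```

The resisting moment climbs from −0.4 to −2.2 N m while the bar stays put: that is the zero stop. I release, rise, and check everything once.

Call:
{"name": "apply_moves", "arguments": {
  "moves": [
    [[0,0,0],0],
    [[0,0,0],0],
    [[0,0,0],0],
    [[0,0,0],0]
  ],
  "claw": 0.5
}}

```text
clock: 23.38
tcp_pos: [0.5867, -0.0791, 0.096]
orientation: [3.119, 0.355, 0.008]
contact_force: [0.7, 0.2, 1.1]
grip_width: 0.0428
```

Call:
{"name": "apply_moves", "arguments": {
  "moves": [
    [[0,0,-3],0],
    [[0,0,-7],0],
    [[0,0,-11],0],
    [[0,0,-12.5],0],
    [[0,0,-12.5],0],
    [[0,0,-12.5],0]
  ]
}}

```text
clock: 23.88
tcp_pos: [0.5855, -0.0783, 0.2206]
orientation: [3.121, 0.355, 0.007]
contact_force: [0.2, -1.0, -1.4]
grip_width: 0.0431
```

```bash
python3 - <<'E'
from h import *
st(); im,K,T,f=grab('wrist'); np.savez('w13.npz',K=K,T=T); cv2.imwrite('pics/w13.png',im)
c=cv2.resize(im[110:290,200:440],(400,300),interpolation=cv2.INTER_CUBIC)
a=[c]
for n,(x,y,w) in dict(scene=(340,125,80),side=(215,130,92)).items():
    i,_,_,_=grab(n); cv2.imwrite(f'pics/{n}9.png',i); a.append(cv2.resize(i[y:y+w*3//4,x:x+w],(400,300),interpolation=cv2.INTER_CUBIC))
i=cv2.imread('pics/scene9.png'); a.append(cv2.resize(i[120:330,190:470],(400,300)))
cv2.imwrite('pics/m9.png',np.vstack([np.hstack(a[:2]),np.hstack(a[2:])]))
E
```

```text
t 23.88 tcp [ 0.5855 -0.0783  0.2206] y_az -1.344 F [ 0.2 -1.  -1.4] q [-0.56  0.46  0.79  1.83 -0.38  1.01 -0.96] w 0.0431
```

View pics/m9.png

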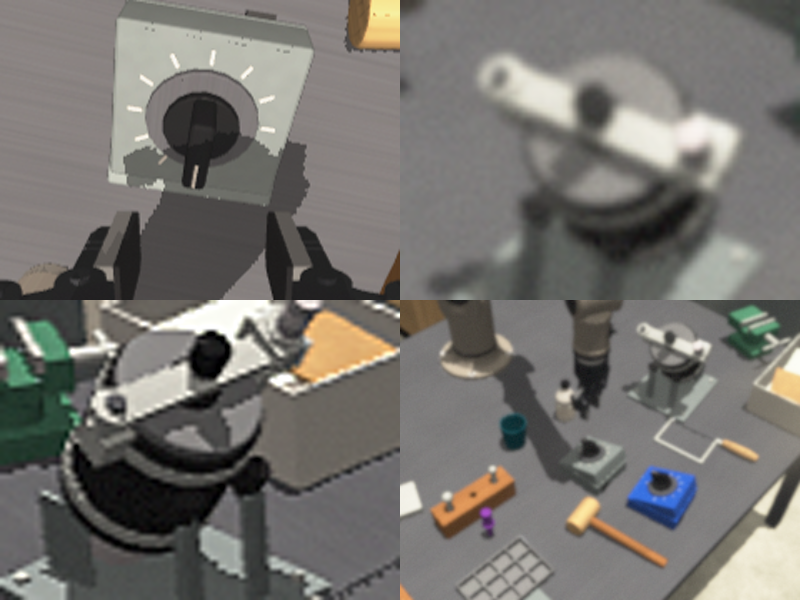

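```bash
python3 - <<'E'
from h import *
C=np.load('w13.npz')
ax=np.array([-.342,-.01,.9396]); ax/=np.linalg.norm(ax); grip=np.array([.583,-.079,.083]); top=grip+.007*ax
xh=np.cross([0,1,0],ax);xh/=np.linalg.norm(xh);yh=np.cross(ax,xh)
def on(u): o,d=ray(C['K'],C['T'],(200+u[0]*.6,110+u[1]*.6)); return o+d*((top-o)@ax)/(d@ax)
for a,b in (((193.5,186),(197,166)),((193,188),(203,100))):
    v=on(a)-on(b); print('bar az',np.degrees(np.arctan2(v@yh,v@xh))%360)
F=np.array([.6478,.2619,.2328]);A=axes(.15)
for n,u in (('scene0',(398.4,151.6)),('side0',(282.8,135)),('w9',(320,170.5))):
    D=np.load(n+'.npz'); print(n,'head end seen',u,'predicted seated',proj(D['K'],D['T'],F+A@[0,0,.048]).round(1))
E
```

```text
bar az 184.0294802722691
bar az 186.6165580799745
scene0 head end seen (398.4, 151.6) predicted seated [398.6 151.3]
side0 head end seen (282.8, 135) predicted seated [285.  128.3]
w9 head end seen (320, 170.5) predicted seated [319.2 171. ]
```

Scene and wrist views agree with a seated pin; the side crop cut the head off at row 130, so its reading doesn't count. The dial bar is still at 184–187°, unchanged by the second push. Handing in.

```bash
python3 - <<'E'
from h import *
print(r.hand_in()); st()
E
```

```text
the job is handed in; nothing more can be done
None
the job is handed in; nothing more can be done
```

The job is handed in. The clamp bar is closed, the pin is seated through the fork and the dial is at its zero stop, as far as my checks show. No verdict was reported.

**What I did**
- **Bar:** I pushed the knob up the slope until the bar met its stop, where the force rose to about 20 N with no further movement.
- **Pin:** I lifted it from the punch block and tilted it in the fingers to about 38° against the edge of its own hole. I then slid it through the ears and the eye until the collar pressed on the upper ear with about 20 N, and let go.
- **Dial:** I turned it anticlockwise until it met a hard stop. A second, square grip met the same stop, the moment rising to 2.2 N m.

**Last checks**
- **Pin:** The head end was within 1 pixel of its predicted seated place in the scene and wrist views. The side-view check disagreed by about 7 pixels, but that crop cut the head off, so I disregarded it.
- **Dial:** The grip bar measured 187–188° after the first push and 184–187° after the second. It sits where the end tick, hidden under the bar, should be. The ticks lie off-centre on the panel, so I relied on the felt stop rather than on the symmetry of the scale.
- **Other objects:** A small overview crop showed nothing knocked over or visibly moved. I did not measure the other tools, the bottle or the pot.
- **Robot:** It held clear above the dial with only about 1–2 N of sensor noise, at 24 s of the 72 s allowed.

I viewed 14 pictures, four over the budget of 10.

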